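Locate a board carrier by feel and wind the screw press down on it

TASK

Push the board carrier along its channel, under the arch of the small screw press, until the locating pin under it drops into the blind hole hidden beneath and the carrier lies flat; slide it, do not lift it out. Then turn the knob on top of the press clockwise until its foot is down on the heat sink and snug, holding the carrier firmly but not overtightened. Leave the other things on the bench where they are.

Things in the scene. Friction and masses are not known exactly. Their poses are not given: they have to be found in the camera images.
- press: fixed screw press: steel base with two guide rails and a grey arch. Origin on the bench under the screw axis; x along the channel in the push direction (away from the robot), z up. Base x -150 to 110 mm, 96 mm wide. Channel 62.6 mm wide, floor (bed) at z 14 mm, rails' tops z 28 mm, outer faces y +-41 mm. Arch at x +-15 mm, inner faces y +-41 mm, crossbar 113 mm wide, z 66 to 82 mm (brass nut to 85)
- carrier: loose board carrier, about 0.36 kg: aluminium plate 150 x 60 x 8 mm in the channel (1.3 mm play each side), green board and finned heat sink on its far half, upright lip at its near end. Origin at the centre of its underside, x in the push direction. A pin 8 mm thick, 6 mm long is under it at x +35 mm; it stands on the bed at the start, so the far end is raised, tilt about 3 degrees. Flat when the pin is home
- pin_tip (a point): centre of the lower end of the carrier's pin; 14 mm above the bench on the bed, 8 mm when in the hole, the carrier flat. The blind hole (12 mm wide, 8 mm deep, on the channel's centre line, covered by the carrier) lies 10 to 34 mm further on than the pin at the start; the bed is bolted differently each time, so find it by feel. Sliding takes 0.5 to 2 N; once in the hole the pin stops the carrier
- lip_mid (a point): middle of the near (pushing) face of the carrier's lip, 40 mm above the plate's underside, at carrier x -75 mm. The lip is 50 mm wide, 8 mm thick and rises to 53 mm above the plate's underside. Push it in the carrier's +x direction, for instance with shut fingers above the rails. With the pin home it is 104 to 116 mm from the screw axis
- sink_top (a point): centre of the top of the heat sink's fins (30 mm along the channel, 36 mm across), straight above the pin; 42 mm above the bench when the carrier lies flat
- knob_mid (a point): middle of the black round knurled knob on the vertical screw axis: 32 mm diameter, 24 mm high (12 mm above and below this point), free above and beside. It sinks with the foot as it is turned clockwise
- press_knob (a joint): angle of the knob (rad), growing clockwise seen from above. One turn lowers knob and foot 20 mm (3.18 mm per rad). At 0 the foot face is 57 mm, the knob middle 129 mm above the bench. Drag 0.12 N m: it stays where left, and at rest pushes back either way. The foot meets the heat sink at about 4.7 rad; then each 0.1 N m more adds 30 to 45 N, each 0.1 rad about 30 N under the foot. Snug is 15 to 90 N; let go, it eases to 40 N
- press_foot: the swivelling rubber-faced foot of the screw, 18 mm diameter; it does not turn. Origin at the centre of its lower face, on the screw axis
- fuses: bystander: small card box 30 x 50 x 16 mm beside the press, on its right; origin at its underside
- reel: bystander: solder wire reel, 53 mm wide, 24 mm high, beside the press on its right; origin at its underside
- tweezer: bystander: tweezers 14 x 122 x 9 mm beside the press on its left; origin at its underside
- tape: bystander: roll of tape 76 mm wide, 19 mm high, near left; origin at its underside
- cutters: bystander: side cutters 48 x 140 x 13 mm, near left; origin at its underside
- bottle: bystander: upright flux bottle with a needle, 38 mm wide, 118 mm high, right of the press; origin at its underside
There are look-alikes about, which are no part of the job. Of the things that look like the carrier, the larger one is meant.

How it is judged:
On the way, in this order (a step that is already met when the one before it is completed fails the run):
1. the pin has dropped into the hole and the carrier lies flat in the channel (z of pin_tip in the frame of press below 0.0105 m and angle between carrier's own z axis and vertical below 0.025 rad), for 0.2 s.
2. the foot bears on the carrier's heat sink with the pin home (all of step 1 and contact force between press_foot and carrier above 10 N), for 0.2 s.
At the end, for the whole second after the job is handed in: the pin is in the hole (its tip under 10.5 mm above the bench), the carrier is flat within 0.025 rad and at rest, and the foot presses on it with 10 to 150 N (all of step 2 and contact force between press_foot and carrier below 150 N and linear speed of carrier below 0.01 m/s); the robot touches nothing.
It fails at once if the foot was overtightened: over 150 N on the carrier (contact force between press_foot and carrier above 150 N).
It fails at once if the carrier was lifted out of the channel (pin tip more than 30 mm above the bench) (z of pin_tip in the frame of press above 0.03 m).
It fails at once if a bystander was displaced by more than 20 mm (distance of any of fuses, reel, tweezer, tape, cutters, bottle from where it was at the start of the episode above 0.02 m).
It also fails if it takes over 72 s, if anything falls off the work surface, if the arm or the gripper's body presses on something with over 40 N, if the wrist force passes 120 N, or if a joint passes its speed limit or range.

ROBOT

A 7-joint arm with a two-finger parallel gripper is mounted at the origin on a cart in front of the work surface, level with it; the furniture and walls round the work are solid. World frame = base frame: x ahead of the robot, y to its left, z up, the work surface at z = 0. Lengths are in m, angles in rad, forces in N, time in s.
With the tool pointing down it reaches from about 0.4 to 0.9 m from the base axis. Payload 5.6 kg.
Tool frame: the origin (TCP) lies at the very end of the fingers, on their centre line; the grasp point (between the pads) lies 19 mm behind it; z points along the fingers, y is the direction in which the jaws open and shut (so a half turn about z gives the same grasp; the last joint's range is limited). The gripper opens to 92 mm and grips with 3 to 60 N. Pads are 20 mm wide; open, the fingers measure 128 mm over their backs; the gripper's body (75 mm by 189 mm) begins 69 mm behind the grasp point.
Start: joints at [-1.316, 0.468, -0.012, 1.603, 0.006, 1.071, -0.056], TCP at [0.191, 0.621, 0.215] pointing down, gripper open.
Joint ranges: [-2.53, 2.53], [-0.31, 2.02], [-1.57, 1.55], [0.28, 2.44], [-1.29, 4.43], [0.15, 1.84], [-2.92, 2.92]. Speed limits (rad/s): [2.57, 2.57, 3.14, 3.14, 3.14, 3.14, 3.14].

INTERFACE

Orientations are given as a unit quaternion [w, x, y, z].
In Python, from station import get_obs, read_camera, sign_off gives the robot as it stands. The module is installed in compiled form; this text tells all that it offers.
- The arm moves only by the tool drive_tool, never from a script. Its arguments are lists of equal length, an entry for each row: "claw": the closure in counts, from 0 (fully open) to 255 (shut); "linear": the shift along the tool's x, y, z in mm, a list of three; "turn": the turn, a rotation vector about the tool's x, y, z in degrees, a list of three. In form: {"claw": [claw, ...], "linear": [[dx, dy, dz], ...], "turn": [[wx, wy, wz], ...]}. A call has 1 to 8 rows; each row is the pose to reach, as a shift and turn from the pose commanded when the call began, along the tool's axes at that moment; what a row does not reach only later rows make up. A row lasts 1/12 s, in which the tool goes at most 41.7 mm and 7.16 degrees, less where a joint would pass 70% of its speed; a pose out of reach is approached as far as the arm can. A call with a gripper value outside its range is refused whole. The fingers move at their own pace and stop on an object; "squeeze" is the grip in N (left out, the last holds). Time passes only in rows, so rows that repeat a pose let the fingers close. It gives the time, the measured TCP pose, the force and the opening at its end, in the units of the state.
- get_obs(): the state, without advancing time (a new reading comes with each control period).
- read_camera(name): name is "side" or "top"; returns a dict with "frame" (480x640x3 uint8, red, green, blue), "depth" (480x640 float32, m along the optical axis (not along the pixel's ray), 0 where there is no reading), "fx", "fy", "cx", "cy" (pixels), "rvec" (rotation vector, rad) and "tvec" (3), from world to camera coordinates, as OpenCV has them. Camera axes: x right, y down, z forward; pixel columns grow to the right and rows downward; lengths in m; the calibration is good to about 2 mm. A picture is of the moment at which its call begins.
- sign_off(): hands the job in, once; it reports no verdict.
The state is a dict: "clock": time; "qpos": joint angles; "joint_velocities": joint speeds; "effort": joint torques, N m; "position": TCP position; "eef_rot": TCP orientation; "force": force on the tool from outside, world axes, zero at the start; "moment": the same for the moment, N m; "opening": opening from 0.0 (shut) to 1.0 (fully open).
Only numpy, scipy, OpenCV 4.12 (cv2) and the standard library are available. Lean on these libraries where they do the work, as an engineer would, in place of code of your own. Each camera call takes 0.05 s, during which the arm holds its last target. There are 200 camera calls.

## Working session

There is one attempt and no reset: what is moved stays moved. The work goes in short steps, Python scripts to look and compute and a tool call to move; the robot and the scene stay as the last step left them, time stands still between calls to the robot, and variables do not carry over. Pictures are saved under pics/ and viewed, about 8 in all and at most 12, crops included, and the job is handed in when it is done.

Besides the shell and the picture viewer there is one more tool, called after "Call:" by a JSON object that holds its "method" and its "body". drive_tool: Moves the arm, as the interface text tells. Its arguments: {"type":"object","properties":{"claw":{"type":"array","items":{"type":"number"}},"linear":{"type":"array","items":{"type":"array","items":{"type":"number"}}},"turn":{"type":"array","items":{"type":"array","items":{"type":"number"}}},"squeeze":{"type":"number"}},"required":["claw","linear","turn"]}

```bash
mkdir -p pics
cat > h.py <<'E'
import numpy as np,cv2
from station import get_obs,read_camera
def cam(n):
    d=read_camera(n); d['R']=cv2.Rodrigues(np.array(d['rvec'],float))[0]; d['t']=np.array(d['tvec'],float).ravel(); return d
def cloud(d):
    v,u=np.mgrid[:480,:640]; z=d['depth']
    P=np.stack([(u-d['cx'])/d['fx']*z,(v-d['cy'])/d['fy']*z,z],-1)
    W=(P-d['t'])@d['R']; W[z==0]=np.nan; return W
def save(n,f): cv2.imwrite('pics/'+n,f[:,:,::-1])
E
python3 - <<'E'
from h import *
o=get_obs(); print({k:np.round(v,3) for k,v in o.items()})
for n in('side','top'):
    d=cam(n); save(n+'1.png',d['frame']); np.savez(n+'1.npz',W=cloud(d),**d); print(n,-d['R'].T@d['t'],d['R'].round(2).tolist())
E
```

```text
{'clock': np.float64(0.0), 'qpos': array([-1.316,  0.468, -0.012,  1.604,  0.006,  1.071, -0.056]), 'joint_velocities': array([-0.001,  0.   ,  0.   ,  0.   , -0.   , -0.001, -0.   ]), 'effort': array([-1.0000e-03, -5.2056e+01, -1.3000e-02, -2.4376e+01, -5.7000e-02,
        1.7000e-02,  0.0000e+00]), 'position': array([0.191, 0.621, 0.214]), 'eef_rot': array([-0.   ,  0.148,  0.989, -0.001]), 'force': array([-0.229,  0.93 , -0.215]), 'moment': array([-0.05 , -0.004, -0.044]), 'opening': np.float64(0.998)}
side [ 0.43644499 -0.90925776  0.88630642] [[0.99, -0.15, -0.02], [-0.12, -0.65, -0.75], [0.1, 0.74, -0.66]]
top [ 0.37755548 -0.02723348  1.44506096] [[0.02, -1.0, 0.01], [-0.99, -0.02, -0.15], [0.15, -0.0, -0.99]]
```

View pics/top1.png

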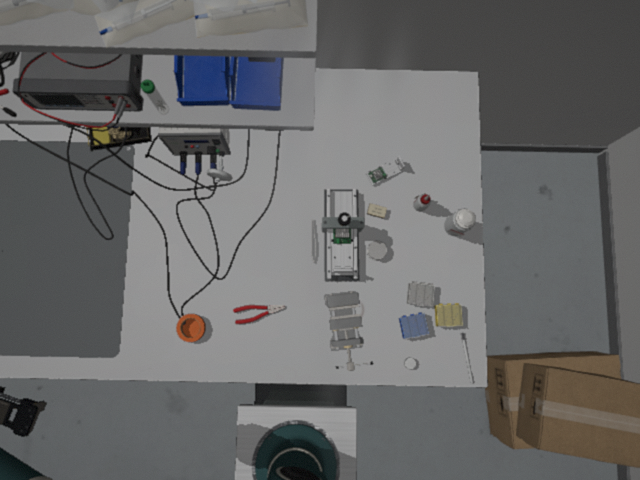

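View pics/side1.png

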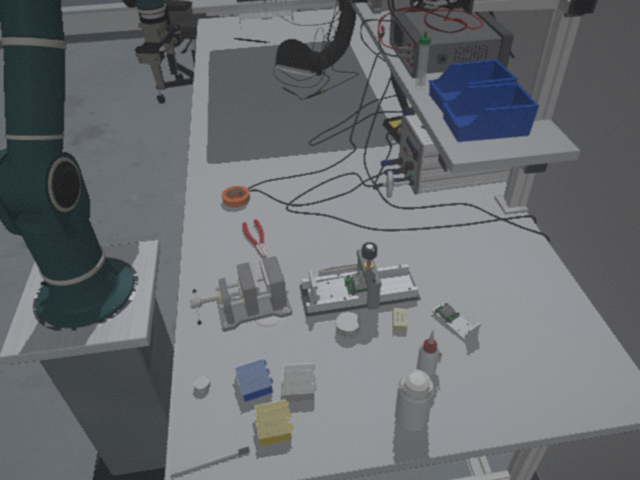

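The top view shows the press at about (344, 235) with the knob at (344, 218). A vise stands just on its near side (345, 320), the tweezers are to the left, and the fuses and reel to the right. Next I'll measure from the depth data.

Run:
```python
from h import *
t=np.load('top1.npz'); s=np.load('side1.npz'); print(t['fx'],s['fx'])
for n,d in(('top',t),('side',s)):
    W=d['W']; f=d['frame'].astype(int)
    roi=(W[...,0]>.3)&(W[...,0]<.75)&(W[...,1]>-.12)&(W[...,1]<.08)
    P=W[roi]
    print(n,'bench z',np.median(P[P[:,2]<.008][:,2]))
    # knob
    k=roi&(W[...,2]>.125)&(W[...,2]<.16); q=W[k]; print('knob',len(q),q.mean(0),q.min(0),q.max(0))
    kz=roi&(W[...,2]>.06)
    n_,lab,st,c=cv2.connectedComponentsWithStats(kz.astype(np.uint8))
    for i in range(1,n_):
        if st[i,4]>5: q=W[lab==i]; print('hi',st[i],q.min(0).round(3),q.max(0).round(3))
    # rail: height 20..35
    g=roi&(W[...,2]>.02)&(W[...,2]<.036)
    n_,lab,st,c=cv2.connectedComponentsWithStats(g.astype(np.uint8))
    for i in range(1,n_):
        if st[i,4]>25:
            q=W[lab==i]; print('rail',st[i],q.min(0).round(3),q.max(0).round(3),cv2.fitLine(q[:,:2].astype(np.float32),2,0,.01,.01).ravel().round(3))
fr=t['frame'][170:370,250:450]; a=cv2.resize(fr,None,fx=3,fy=3,interpolation=2)
fr=s['frame'][220:340,180:480]; b=cv2.resize(fr,None,fx=2.6,fy=2.6,interpolation=2)
save('c1.png',a); save('c2.png',b)
```

```text
522.3816621742587 527.7517414495712
top bench z 0.0007764827344527519
knob 109 [ 0.63814166 -0.10958501  0.13761367] [ 0.62238036 -0.11997985  0.12549282] [ 0.65502799 -0.09703871  0.14425379]
hi [322 212  26  17 338] [ 0.622 -0.12   0.069] [ 0.655 -0.057  0.144]
hi [334 269  11   3  31] [ 0.509 -0.119  0.06 ] [ 0.516 -0.092  0.074]
hi [326 293  20  57 654] [ 0.307 -0.12   0.06 ] [ 0.452 -0.072  0.118]
rail [327 189   5  28 109] [ 0.665 -0.083  0.02 ] [ 0.742 -0.071  0.036] [ 0.999  0.032  0.702 -0.076]
rail [322 229  23  50 635] [ 0.493 -0.12   0.02 ] [ 0.629 -0.059  0.036] [ 1.     0.014  0.568 -0.093]
side bench z -0.0009189346328944722
knob 111 [ 0.63610784 -0.11016157  0.13574447] [ 0.62088787 -0.11958458  0.12537806] [ 0.65349474 -0.09545232  0.14064416]
hi [356 242  21  31 310] [ 0.621 -0.12   0.069] [ 0.653 -0.056  0.141]
hi [256 256  25  25 312] [ 0.394 -0.12   0.06 ] [ 0.448 -0.072  0.111]
hi [215 262  40  31 340] [ 0.305 -0.12   0.06 ] [ 0.393 -0.079  0.112]
hi [308 271   6  11  38] [ 0.508 -0.12   0.064] [ 0.516 -0.092  0.069]
rail [376 264  33   9 163] [ 0.667 -0.081  0.02 ] [ 0.742 -0.065  0.031] [ 1.     0.024  0.704 -0.075]
rail [313 267  49  27 614] [ 0.52 -0.12  0.02] [ 0.632 -0.063  0.036] [ 0.997  0.081  0.567 -0.095]
rail [301 278   9   7  40] [ 0.492 -0.086  0.02 ] [ 0.51  -0.071  0.03 ] [ 1.     0.029  0.501 -0.08 ]
```

View pics/c1.png

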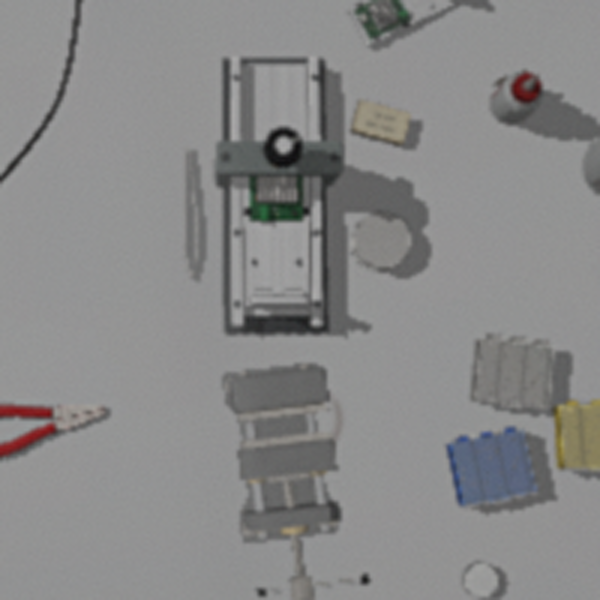

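View pics/c2.png

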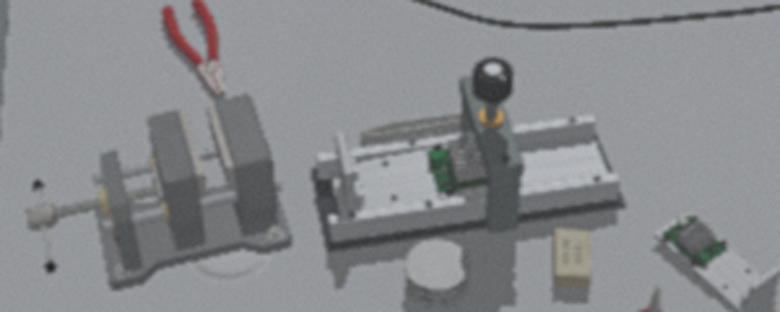

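The crops show the press with the carrier's lip at its near end and the knob centred on the arch. The vise is about 55 mm behind the lip. One refinement next: the press axis, yaw and lip face.

Run:
```python
from h import *
for n in('top','side'):
    d=np.load(n+'1.npz'); W=d['W']; R=d['R'];t=d['t']
    roi=(W[...,0]>.46)&(W[...,0]<.78)&(W[...,1]>-.19)&(W[...,1]<-.03)
    k=roi&(W[...,2]>.12); q=W[k]; top=q[q[:,2]>np.percentile(q[:,2],60)]
    print(n,'knob mid-extents',(q.min(0)+q.max(0))/2,q.max(0)-q.min(0),'top face',np.median(top,0), cv2.minEnclosingCircle(q[:,:2].astype(np.float32)))
    a=W[roi&(W[...,2]>.072)&(W[...,2]<.09)]; a=a[a[:,0]>.6]; print('arch',cv2.minAreaRect(a[:,:2].astype(np.float32)),np.median(a[:,2]))
    m=roi&(W[...,2]>.009)&(W[...,2]<.09)&(W[...,1]>-.175)
    n_,lab,st,c=cv2.connectedComponentsWithStats(m.astype(np.uint8))
    i=1+np.argmax(st[1:,4]); b=W[lab==i]; print('base',cv2.minAreaRect(b[:,:2].astype(np.float32)))
    # rail top outer edges: per side line fit
    rt=W[roi&(W[...,2]>.024)&(W[...,2]<.034)]
    l=W[roi&(W[...,2]>.052)&(W[...,2]<.085)&(W[...,0]<.55)]; print('lip',len(l),l.min(0),l.max(0),np.median(l,0),cv2.minAreaRect(l[:,:2].astype(np.float32)))
    v=W[(W[...,0]>.38)&(W[...,0]<.48)&(W[...,1]>-.2)&(W[...,1]<-.03)&(W[...,2]>.09)]; print('vise',v.min(0),v.max(0))
    # yaw: column of left rail edge
    for lo,hi in((.50,.60),(.67,.74)):
        e=[]
        for x in np.arange(lo,hi,.006):
            p=rt[abs(rt[:,0]-x)<.004]
            if len(p)>2: e.append((x,p[:,1].min(),p[:,1].max()))
        e=np.array(e)
        if len(e): print('rails',lo,e[:,1:].mean(0), e[:,1:].mean())
```

```text
top knob mid-extents [ 0.63870417 -0.112649    0.13222661] [0.03264763 0.03122058 0.02405437] top face [ 0.63843129 -0.1144296   0.14012869] ((0.6391400694847107, -0.1126638650894165), 0.016955330967903137)
arch ((0.6383078694343567, -0.11357346177101135), (0.03027985617518425, 0.11229214072227478), 1.2554659843444824) 0.08261904955182997
base ((0.6221962571144104, -0.11390548199415207), (0.25650516152381897, 0.11226028949022293), 1.152553677558899)
lip 56 [ 0.50925658 -0.13951777  0.05694716] [ 0.51584351 -0.09198251  0.0762633 ] [ 0.51249018 -0.11557473  0.06720241] ((0.5125859379768372, -0.1157633438706398), (0.00600903807207942, 0.04751531407237053), 0.8756936192512512)
vise [ 0.38003579 -0.16058037  0.09462074] [ 0.45313977 -0.07305596  0.11764594]
rails 0.5 [-0.16772895 -0.07414269] -0.12093582058661842
rails 0.67 [-0.15217877 -0.07153632] -0.11185754482041499
side knob mid-extents [ 0.63719131 -0.11231649  0.13043202] [0.03260686 0.03372833 0.02042428] top face [ 0.63699491 -0.11412011  0.1374591 ] ((0.6374649405479431, -0.11324874311685562), 0.018017293885350227)
arch ((0.6372610330581665, -0.11342091858386993), (0.03059377148747444, 0.1150253489613533), 1.0177828073501587) 0.08071287921313564
base ((0.6176620721817017, -0.11383731663227081), (0.2499997317790985, 0.11500034481287003), 1.3229012489318848)
lip 81 [ 0.50822033 -0.14190493  0.05246341] [ 0.5170092  -0.09047329  0.06937845] [ 0.51254466 -0.12037661  0.06507576] ((0.5124106407165527, -0.11612356454133987), (0.007884821854531765, 0.051521480083465576), 1.6575430631637573)
vise [ 0.38000221 -0.16244801  0.0900422 ] [ 0.45252378 -0.07167922  0.11176111]
rails 0.5 [-0.16407851 -0.0732819 ] -0.11868020347026954
rails 0.67 [-0.15306616 -0.06805252] -0.11055934145452366
```

Call:
{"method": "drive_tool", "body": {"claw": [255, 255, 255, 255, 255, 255, 255, 255], "linear": [[-40, -30, 0], [-80, -60, 0], [-120, -90, 0], [-150, -120, 0], [-180, -150, 0], [-200, -190, 0], [-200, -230, 0], [-200, -270, 0]], "turn": [[0, 0, 0], [0, 0, 0], [0, 0, 0], [0, 0, 0], [0, 0, 0], [0, 0, 0], [0, 0, 0], [0, 0, 0]]}}

```text
clock: 0.77
position: [0.3084, 0.3233, 0.2141]
eef_rot: [0.0, 0.15, 0.989, -0.0]
force: [0.1, -1.2, 0.2]
opening: 0.44
```

Call:
{"method": "drive_tool", "body": {"claw": [255, 255, 255, 255, 255, 255, 255, 255], "linear": [[-32, -24, 0], [-64, -48, 0], [-96, -73, 0], [-128, -97, 0], [-160, -121, 0], [-192, -146, 0], [-215, -180, 0], [-230, -216, 0]], "turn": [[0, 0, -2], [0, 0, -4], [0, 0, -7], [0, 0, -9], [0, 0, -12], [0, 0, -14], [0, 0, -16], [0, 0, -18.5]]}}

```text
clock: 1.43
position: [0.4652, 0.0499, 0.2146]
eef_rot: [0.001, -0.013, 1.0, -0.0]
force: [1.2, 0.2, 0.4]
opening: 0.005
```

```bash
cat > st.py <<'E'
from h import *
from scipy.spatial.transform import Rotation as Ro
o=get_obs();q=o['eef_rot'];R=Ro.from_quat([q[1],q[2],q[3],q[0]]).as_matrix()
print(o['clock'].round(2),'q',o['qpos'].round(3),'p',o['position'].round(4),'tx ang',np.degrees(np.arctan2(R[1,0],R[0,0])).round(2),'tz',R[:,2].round(4),'F',o['force'].round(2),'M',o['moment'].round(3),'op',round(float(o['opening']),3))
import sys
if len(sys.argv)>3:
    print('delta tool mm',(R.T@(np.array(list(map(float,sys.argv[1:4])))-o['position'])*1000).round(1))
E
python3 st.py .478 -.117 .215
```

```text
Traceback (most recent call last):
  File "st.py", line 4, in <module>
    print(o['clock'].round(2),'q',o['qpos'].round(3),'p',o['position'].round(4),'tx ang',np.degrees(np.arctan2(R[1,0],R[0,0])).round(2),'tz',R[:,2].round(4),'F',o['force'].round(2),'M',o['moment'].round(3),'op',round(float(o['opening']),3))
          ^^^^^^^^^^^^^^^^
AttributeError: 'float' object has no attribute 'round'
```

Call:
{"method": "drive_tool", "body": {"claw": [255, 255, 255, 255, 255, 255], "linear": [[-5, -38, 0], [-9, -75, 0], [-12, -112, 0], [-15, -147, 0], [-15, -147, 0], [-15, -147, 0]], "turn": [[0, 0, 0], [0, 0, 0], [0, 0, 0], [0, 0, 0], [0, 0, 0], [0, 0, 0]]}}

```text
clock: 1.93
position: [0.4819, -0.0965, 0.2144]
eef_rot: [-0.0, -0.01, 1.0, -0.0]
force: [-0.6, 2.3, -0.6]
opening: 0.008
```

```bash
sed -i "s/o\['clock'\].round(2)/round(float(o['clock']),2)/" st.py; python3 st.py .478 -.117 .048
```

```text
1.93 q [-0.261  0.2    0.445  2.006 -0.105  0.957  1.828] p [ 0.4819 -0.0965  0.2144] tx ang -178.83 tz [-5.e-04 -3.e-04 -1.e+00] F [-0.61  2.28 -0.6 ] M [ 0.052 -0.021 -0.009] op 0.008
delta tool mm [  4.3 -20.3 166.4]
```

Call:
{"method": "drive_tool", "body": {"claw": [255, 255, 255, 255, 255, 255, 255, 255], "linear": [[4, -20, 0], [4, -20, 35], [4, -20, 70], [4, -20, 105], [4, -20, 130], [4, -20, 150], [4, -20, 166], [4, -20, 166]], "turn": [[0, 0, 0], [0, 0, 0], [0, 0, 0], [0, 0, 0], [0, 0, 0], [0, 0, 0], [0, 0, 0], [0, 0, 0]]}}

```text
clock: 2.6
position: [0.4764, -0.1123, 0.0456]
eef_rot: [-0.003, -0.014, 1.0, 0.001]
force: [-0.8, 0.7, 0.3]
opening: 0.004
```

```bash
python3 st.py .490 -.1165 .048
```

```text
2.6 q [-0.133  0.48   0.361  2.12  -0.296  0.595  2.037] p [ 0.4764 -0.1123  0.0456] tx ang -178.41 tz [-0.0064  0.0016 -1.    ] F [-0.85  0.74  0.25] M [0.093 0.109 0.032] op 0.004
delta tool mm [-13.4  -4.6  -2.5]
```

Call:
{"method": "drive_tool", "body": {"claw": [255, 255, 255, 255, 255, 255, 255, 255], "linear": [[-6, -2, -1], [-10, -2, -1], [-12, -2, -1], [-14, -2, -1], [-16, -2, -1], [-18, -2, -1], [-20, -2, -1], [-22, -2, -1]], "turn": [[0, 0, 0], [0, 0, 0], [0, 0, 0], [0, 0, 0], [0, 0, 0], [0, 0, 0], [0, 0, 0], [0, 0, 0]]}}

```text
clock: 3.27
position: [0.5008, -0.1162, 0.0497]
eef_rot: [-0.0, -0.012, 1.0, 0.0]
force: [-1.6, -0.0, 1.0]
opening: 0.003
```

```bash
python3 st.py .500 -.1165 .048
```

```text
3.27 q [-0.132  0.501  0.364  2.066 -0.298  0.623  2.031] p [ 0.5008 -0.1162  0.0497] tx ang -178.57 tz [-4.e-04  2.e-04 -1.e+00] F [-1.61 -0.04  1.04] M [ 0.016  0.193 -0.024] op 0.003
delta tool mm [ 0.8 -0.3  1.7]
```

Call:
{"method": "drive_tool", "body": {"claw": [255, 255, 255, 255, 255, 255], "linear": [[-1, 0, 0], [-2, 0, 0], [-3, 0, 0], [-4, 0, 0], [-5, 0, 0], [-6, 0, 0]], "turn": [[0, 0, 0], [0, 0, 0], [0, 0, 0], [0, 0, 0], [0, 0, 0], [0, 0, 0]]}}

```text
clock: 3.77
position: [0.5069, -0.1161, 0.0496]
eef_rot: [-0.0, -0.012, 1.0, 0.0]
force: [-0.6, -0.2, -0.6]
opening: -0.002
```

Call:
{"method": "drive_tool", "body": {"claw": [255, 255, 255, 255], "linear": [[-1, 0, 0], [-2, 0, 0], [-3, 0, 0], [-4, 0, 0]], "turn": [[0, 0, 0], [0, 0, 0], [0, 0, 0], [0, 0, 0]]}}

```text
clock: 4.1
position: [0.511, -0.116, 0.0496]
eef_rot: [-0.0, -0.013, 1.0, -0.0]
force: [-1.0, 0.9, 0.2]
opening: 0.002
```

Call:
{"method": "drive_tool", "body": {"claw": [255, 255, 255, 255], "linear": [[-1, 0, 0], [-2, 0, 0], [-3, 0, 0], [-4, 0, 0]], "turn": [[0, 0, 0], [0, 0, 0], [0, 0, 0], [0, 0, 0]]}}

```text
clock: 4.43
position: [0.515, -0.1159, 0.0496]
eef_rot: [-0.0, -0.013, 1.0, 0.0]
force: [-1.5, -0.4, -0.5]
opening: 0.003
```

```bash
python3 st.py
python3 - <<'E'
from h import *
d=cam('side');W=cloud(d);save('s2.png',cv2.resize(d['frame'][180:330,280:440],None,fx=4,fy=4,interpolation=2))
E
```

```text
4.43 q [-0.133  0.519  0.363  2.034 -0.3    0.639  2.025] p [ 0.515  -0.1159  0.0496] tx ang -178.57 tz [-0.  0. -1.] F [-1.47 -0.43 -0.51] M [ 0.029  0.109 -0.001] op 0.003
```

View pics/s2.png

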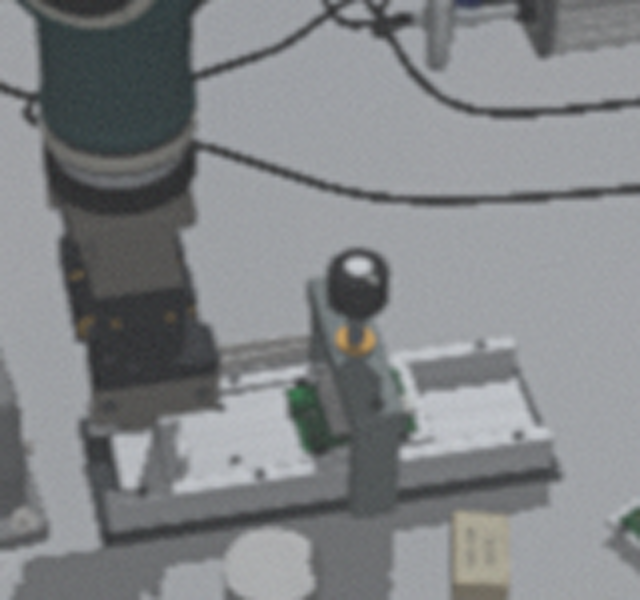

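The gripper is pushing the lip at about (150, 440), and the carrier's far end now shows past the arch at (410, 400). I'll keep pushing.

Call:
{"method": "drive_tool", "body": {"claw": [255, 255, 255, 255], "linear": [[-1, 0, 0], [-2, 0, 0], [-3, 0, 0], [-4, 0, 0]], "turn": [[0, 0, 0], [0, 0, 0], [0, 0, 0], [0, 0, 0]]}}

```text
clock: 4.82
position: [0.5193, -0.1157, 0.0497]
eef_rot: [0.0, -0.013, 1.0, -0.0]
force: [0.2, -0.3, 0.2]
opening: 0.009
```

Call:
{"method": "drive_tool", "body": {"claw": [255, 255, 255, 255], "linear": [[-1, 0, 0], [-2, 0, 0], [-3, 0, 0], [-4, 0, 0]], "turn": [[0, 0, 0], [0, 0, 0], [0, 0, 0], [0, 0, 0]]}}

```text
clock: 5.15
position: [0.5228, -0.1157, 0.0496]
eef_rot: [-0.0, -0.012, 1.0, 0.0]
force: [-0.2, -0.1, 0.2]
opening: 0.009
```

Call:
{"method": "drive_tool", "body": {"claw": [255, 255, 255], "linear": [[-1, 0, 0], [-2, 0, 0], [-3, 0, 0]], "turn": [[0, 0, 0], [0, 0, 0], [0, 0, 0]]}}

```text
clock: 5.4
position: [0.5247, -0.1156, 0.0494]
eef_rot: [-0.001, -0.012, 1.0, 0.0]
force: [-6.4, -0.2, 4.3]
opening: 0.01
```

```bash
python3 st.py
python3 - <<'E'
from h import *
for n in('top','side'):
    d=cam(n);W=cloud(d)
    f=d['frame'].astype(int)
    # plate surface heights along channel
    ps=[]
    for x in np.arange(.55,.61,.01):
        p=W[(abs(W[...,0]-x)<.005)&(abs(W[...,1]+.115)<.022)]
        ps.append((round(x,2),len(p),(np.median(p[:,2])*1000).round(1) if len(p) else None))
    print(n,ps)
    d0=np.load(n+'1.npz');W0=d0['W'];print([ (np.median(W0[(abs(W0[...,0]-x)<.005)&(abs(W0[...,1]+.115)<.022)][:,2])*1000).round(1) for x in np.arange(.53,.61,.01)])
E
```

```text
5.4 q [-0.134  0.533  0.363  2.01  -0.301  0.653  2.02 ] p [ 0.5247 -0.1156  0.0494] tx ang -178.57 tz [-2.6e-03  5.0e-04 -1.0e+00] F [-6.43 -0.16  4.27] M [-0.048  1.337  0.037] op 0.01
top [(np.float64(0.55), 87, np.float64(415.0)), (np.float64(0.56), 74, np.float64(409.5)), (np.float64(0.57), 39, np.float64(406.0)), (np.float64(0.58), 10, np.float64(398.7)), (np.float64(0.59), 0, None), (np.float64(0.6), 0, None)]
[np.float64(23.7), np.float64(24.7), np.float64(25.8), np.float64(25.3), np.float64(26.7), np.float64(26.9), np.float64(28.8), np.float64(30.1)]
side [(np.float64(0.55), 232, np.float64(406.9)), (np.float64(0.56), 356, np.float64(336.2)), (np.float64(0.57), 203, np.float64(379.5)), (np.float64(0.58), 108, np.float64(23.2)), (np.float64(0.59), 68, np.float64(21.0)), (np.float64(0.6), 61, np.float64(20.8))]
[np.float64(22.0), np.float64(22.6), np.float64(23.1), np.float64(24.0), np.float64(24.2), np.float64(25.3), np.float64(27.3), np.float64(28.0)]
```

The push force jumped to 6 N, and the plate top near x 0.59 fell from about 28 mm to 21 mm, so the pin has dropped. I'll back off, rise, and test which way J7 turns.

Call:
{"method": "drive_tool", "body": {"claw": [255, 255, 255, 255, 255, 255, 255, 255], "linear": [[4, 0, 0], [10, 0, 0], [14, 0, -10], [14, 0, -45], [14, 0, -85], [10, 0, -125], [0, 0, -165], [0, 0, -170]], "turn": [[0, 0, 0], [0, 0, 0], [0, 0, 0], [0, 0, 0], [0, 0, 0], [0, 0, 0], [0, 0, -7], [0, 0, -14]]}}

```text
clock: 6.17
position: [0.531, -0.1164, 0.2277]
eef_rot: [0.007, -0.137, 0.991, -0.002]
force: [1.4, 0.1, 0.3]
opening: 0.007
```

```bash
python3 st.py .638 -.1135 .20
```

```text
6.17 q [-0.195  0.27   0.419  1.885 -0.132  0.997  2.126] p [ 0.531  -0.1164  0.2277] tx ang -164.24 tz [ 0.0146 -0.0013 -0.9999] F [1.35 0.09 0.34] M [ 0.002 -0.069  0.017] op 0.007
delta tool mm [-103.4  -26.1   29.3]
```

Call:
{"method": "drive_tool", "body": {"claw": [60, 60, 60, 60, 60, 60, 60], "linear": [[-35, -9, 5], [-69, -17, 10], [-103, -26, 14], [-103, -26, 14], [-103, -26, 14], [-103, -26, 14], [-103, -26, 14]], "turn": [[0, 0, -5], [0, 0, -10], [0, 0, -15], [0, 0, -20], [0, 0, -25], [0, 0, -27], [0, 0, -27]]}}

```text
clock: 6.75
position: [0.6322, -0.1134, 0.2061]
eef_rot: [0.0, -0.362, 0.932, -0.0]
force: [-0.2, 0.2, 0.3]
opening: 0.491
```

```bash
python3 st.py .638 -.1135 .110;  python3 - <<'E'
from h import *
d=cam('side');W=cloud(d);save('s3.png',cv2.resize(d['frame'][180:330,280:440],None,fx=4,fy=4,interpolation=2))
print([ (np.median(W[(abs(W[...,0]-x)<.005)&(abs(W[...,1]+.115)<.022)][:,2])*1000).round(1) for x in np.arange(.55,.61,.01)])
E
```

```text
6.75 q [-0.097  0.467  0.304  1.649 -0.156  1.048  2.566] p [ 0.6322 -0.1134  0.2061] tx ang -137.54 tz [ 9.e-04 -2.e-04 -1.e+00] F [-0.19  0.17  0.27] M [0.096 0.068 0.002] op 0.491
delta tool mm [-4.2 -3.9 96.1]
[np.float64(587.8), np.float64(591.3), np.float64(598.5), np.float64(593.0), np.float64(334.3), np.float64(417.7)]
```

View pics/s3.png

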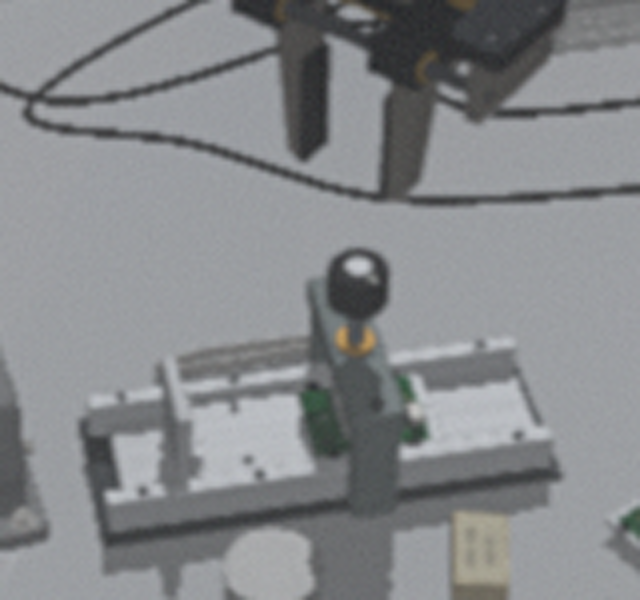

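The carrier now lies level, with the plate below the rail tops and the lip at (175, 420). The open fingers are above the knob at (358, 280). Next I'll descend and grip it.

Call:
{"method": "drive_tool", "body": {"claw": [60, 60, 60, 60, 60, 60, 60], "linear": [[-4, -4, 10], [-4, -4, 25], [-4, -4, 45], [-4, -4, 65], [-4, -4, 85], [-4, -4, 95], [-4, -4, 95]], "turn": [[0, 0, 0], [0, 0, 0], [0, 0, 0], [0, 0, 0], [0, 0, 0], [0, 0, 0], [0, 0, 0]]}}

```text
clock: 7.38
position: [0.636, -0.1131, 0.1077]
eef_rot: [-0.002, -0.362, 0.932, 0.001]
force: [0.4, -0.3, -0.2]
opening: 0.766
```

```bash
python3 st.py .638 -.1135 .110
```

```text
7.38 q [-0.076  0.587  0.277  1.705 -0.197  0.881  2.594] p [ 0.636  -0.1131  0.1077] tx ang -137.59 tz [-4.7e-03  3.0e-04 -1.0e+00] F [ 0.42 -0.33 -0.22] M [0.138 0.066 0.012] op 0.766
delta tool mm [-1.1 -1.6 -2.3]
```

Call:
{"method": "drive_tool", "body": {"claw": [255, 255, 255, 255, 255, 255, 255, 255], "linear": [[-1, -1, -1], [-1, -1, -1], [-1, -1, -1], [-1, -1, -1], [-1, -1, -1], [-1, -1, -1], [-1, -1, -1], [-1, -1, -1]], "turn": [[0, 0, 0], [0, 0, 0], [0, 0, 0], [0, 0, 0], [0, 0, 0], [0, 0, 0], [0, 0, 0], [0, 0, 0]], "squeeze": 25}}

```text
clock: 8.05
position: [0.6383, -0.1121, 0.1122]
eef_rot: [-0.001, -0.362, 0.932, 0.001]
force: [-4.4, 2.8, 5.5]
opening: 0.34
```

```bash
python3 st.py .638 -.1135 .110
```

```text
8.05 q [-0.076  0.583  0.276  1.7   -0.198  0.888  2.594] p [ 0.6383 -0.1121  0.1122] tx ang -137.53 tz [-0.002   0.0022 -1.    ] F [-4.44  2.81  5.5 ] M [0.737 0.965 0.036] op 0.34
delta tool mm [ 1.2 -0.9  2.2]
```

Call:
{"method": "drive_tool", "body": {"claw": [255, 255, 255, 255, 255, 255, 255, 255], "linear": [[0, 0.8, -0.2], [0, 0.8, 0.2], [0, 0.8, 0.6], [0, 0.8, 1.0], [0, 0.8, 1.4], [0, 0.8, 1.8], [0, 0.8, 2.2], [0, 0.8, 2.6]], "turn": [[0, 0, 7], [0, 0, 14], [0, 0, 21], [0, 0, 28], [0, 0, 35], [0, 0, 42], [0, 0, 49], [0, 0, 56]]}}

```text
clock: 8.72
position: [0.6381, -0.1119, 0.1092]
eef_rot: [-0.001, 0.121, 0.993, 0.001]
force: [-1.6, 2.3, 1.8]
opening: 0.341
```

```bash
python3 st.py .638 -.1135 .109
```

```text
8.72 q [-0.245  0.621  0.517  1.715 -0.375  0.908  1.756] p [ 0.6381 -0.1119  0.1092] tx ang 166.14 tz [-0.0013  0.0015 -1.    ] F [-1.56  2.27  1.79] M [0.426 0.552 0.132] op 0.341
delta tool mm [-0.3 -1.5  0.2]
```

Call:
{"method": "drive_tool", "body": {"claw": [255, 255, 255, 255, 255, 255, 255, 255], "linear": [[0, 0.3, 0.3], [0, 0.3, 0.7], [0, 0.3, 1.1], [0, 0.3, 1.5], [0, 0.3, 1.9], [0, 0.3, 2.3], [0, 0.3, 2.7], [0, 0.3, 3.1]], "turn": [[0, 0, 7], [0, 0, 14], [0, 0, 21], [0, 0, 28], [0, 0, 35], [0, 0, 42], [0, 0, 49], [0, 0, 56]]}}

```text
clock: 9.38
position: [0.6381, -0.1118, 0.1061]
eef_rot: [-0.001, 0.573, 0.82, 0.0]
force: [-2.1, 1.6, 2.3]
opening: 0.34
```

```bash
python3 st.py .638 -.1135 .106
```

```text
9.38 q [-0.4    0.691  0.755  1.727 -0.565  0.956  0.93 ] p [ 0.6381 -0.1118  0.1061] tx ang 110.15 tz [-0.0014  0.0016 -1.    ] F [-2.1   1.63  2.3 ] M [0.274 0.655 0.131] op 0.34
delta tool mm [-1.6 -0.7  0.1]
```

Call:
{"method": "drive_tool", "body": {"claw": [255, 255, 255, 255, 255, 255, 255, 255], "linear": [[0, 0, 0.4], [0, 0, 0.8], [0, 0, 1.2], [0, 0, 1.6], [0, 0, 2.0], [0, 0, 2.4], [0, 0, 2.7], [0, 0, 3.1]], "turn": [[0, 0, 7], [0, 0, 14], [0, 0, 21], [0, 0, 28], [0, 0, 35], [0, 0, 42], [0, 0, 49], [0, 0, 56]]}}

```text
clock: 10.05
position: [0.6382, -0.1116, 0.103]
eef_rot: [-0.001, 0.89, 0.455, -0.0]
force: [-2.3, 2.0, 2.3]
opening: 0.343
```

```bash
python3 st.py .638 -.1135 .103
```

```text
10.05 q [-0.526  0.795  0.978  1.736 -0.759  1.04   0.102] p [ 0.6382 -0.1116  0.103 ] tx ang 54.15 tz [-0.0013  0.0019 -1.    ] F [-2.31  1.96  2.28] M [0.325 0.716 0.094] op 0.343
delta tool mm [-1.6  1.  -0. ]
```

Call:
{"method": "drive_tool", "body": {"claw": [255, 255, 255, 255, 255, 255, 255, 255], "linear": [[0, 0, 0.4], [0, 0, 0.8], [0, 0, 1.2], [0, 0, 1.6], [0, 0, 2.0], [0, 0, 2.4], [0, 0, 2.7], [0, 0, 3.1]], "turn": [[0, 0, 7], [0, 0, 14], [0, 0, 21], [0, 0, 28], [0, 0, 35], [0, 0, 42], [0, 0, 49], [0, 0, 56]]}}

```text
clock: 10.72
position: [0.6384, -0.1118, 0.1002]
eef_rot: [-0.001, 1.0, -0.016, -0.0]
force: [-2.6, 1.8, 5.0]
opening: 0.338
```

```bash
python3 st.py .638 -.1135 .100
python3 - <<'E'
from h import *
d=cam('side');save('s4.png',d['frame'][0:400,100:500])
E
```

```text
10.72 q [-0.613  0.923  1.171  1.742 -0.936  1.152 -0.75 ] p [ 0.6384 -0.1118  0.1002] tx ang -1.83 tz [-0.001   0.0018 -1.    ] F [-2.64  1.82  5.03] M [0.493 0.915 0.259] op 0.338
delta tool mm [-0.3  1.8  0.2]
```

View pics/s4.png

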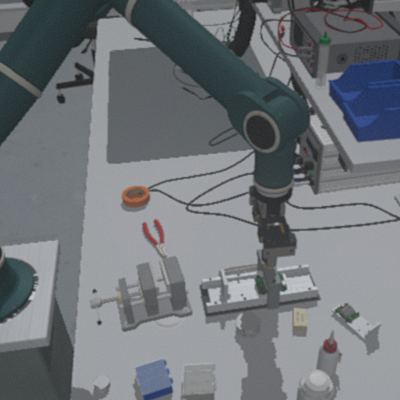

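The picture shows the arm gripping the knob at (272, 250), with the elbow clear of the shelf. The moment rose to 0.26 N m, so I'll check for contact with a small step.

Call:
{"method": "drive_tool", "body": {"claw": [255, 255, 255], "linear": [[0, 0, 0], [0, 0, 0], [0, 0, 0]], "turn": [[0, 0, 0], [0, 0, 0], [0, 0, 0]]}}

```text
clock: 11.02
position: [0.6384, -0.1118, 0.1001]
eef_rot: [-0.001, 1.0, -0.013, -0.0]
force: [-1.9, 2.1, 5.2]
opening: 0.34
```

```bash
python3 st.py
```

```text
11.02 q [-0.613  0.923  1.17   1.742 -0.935  1.151 -0.745] p [ 0.6384 -0.1118  0.1001] tx ang -1.52 tz [-9.0e-04  1.8e-03 -1.0e+00] F [-1.86  2.15  5.23] M [ 0.583  0.892 -0.019] op 0.34
```

Call:
{"method": "drive_tool", "body": {"claw": [255, 255, 255], "linear": [[0, 0, 0.1], [0, 0, 0.1], [0, 0, 0.1]], "turn": [[0, 0, 2], [0, 0, 2], [0, 0, 2]]}}

```text
clock: 11.27
position: [0.6384, -0.1118, 0.1001]
eef_rot: [-0.001, 1.0, -0.031, -0.0]
force: [-3.5, 2.8, 6.1]
opening: 0.34
```

```bash
python3 st.py
```

```text
11.27 q [-0.615  0.927  1.176  1.742 -0.941  1.155 -0.776] p [ 0.6384 -0.1118  0.1001] tx ang -3.5 tz [-9.0e-04  1.9e-03 -1.0e+00] F [-3.54  2.78  6.05] M [0.646 0.969 0.19 ] op 0.34
```

Call:
{"method": "drive_tool", "body": {"claw": [255, 255, 255, 255], "linear": [[0, 0, 0.0], [0, 0, 0.1], [0, 0, 0.1], [0, 0, 0.1]], "turn": [[0, 0, 2], [0, 0, 4], [0, 0, 4], [0, 0, 4]]}}

```text
clock: 11.6
position: [0.6384, -0.1118, 0.1]
eef_rot: [-0.001, 0.998, -0.065, -0.001]
force: [-3.1, 2.6, 6.4]
opening: 0.338
```

```bash
python3 st.py
```

```text
11.6 q [-0.62   0.937  1.188  1.742 -0.952  1.164 -0.838] p [ 0.6384 -0.1118  0.1   ] tx ang -7.49 tz [-0.001   0.0018 -1.    ] F [-3.15  2.63  6.37] M [0.614 0.918 0.266] op 0.338
```

Call:
{"method": "drive_tool", "body": {"claw": [255, 255, 255, 255], "linear": [[0, 0, 0.1], [0, 0, 0.2], [0, 0, 0.2], [0, 0, 0.2]], "turn": [[0, 0, 2], [0, 0, 4], [0, 0, 4], [0, 0, 4]]}}

```text
clock: 11.93
position: [0.6384, -0.1118, 0.0998]
eef_rot: [-0.001, 0.995, -0.1, -0.001]
force: [-4.0, 3.5, 6.4]
opening: 0.341
```

```bash
python3 st.py
```

```text
11.93 q [-0.624  0.946  1.2    1.743 -0.963  1.173 -0.9  ] p [ 0.6384 -0.1118  0.0998] tx ang -11.48 tz [-9.0e-04  1.7e-03 -1.0e+00] F [-4.04  3.5   6.41] M [0.594 0.919 0.265] op 0.341
```

```bash
cat > avg.py <<'E'
from h import *
r=[]
for i in range(5):
    d=read_camera('side'); o=get_obs(); r.append(np.r_[o['force'],o['moment'][2]])
r=np.array(r); print(round(float(o['clock']),2),'F',r[:,:3].mean(0).round(2),'Mz',r[:,3].round(3),r[:,3].mean().round(3))
E
python3 avg.py
```

```text
12.18 F [-3.49  1.96  5.64] Mz [0.307 0.289 0.221 0.261 0.359] 0.287
```

Call:
{"method": "drive_tool", "body": {"claw": [255, 255, 255, 255], "linear": [[0, 0, 0], [0, 0, 0], [0, 0, 0], [0, 0, 0]], "turn": [[0, 0, 0], [0, 0, 0], [0, 0, 1.5], [0, 0, 3]], "squeeze": 45}}

```text
clock: 12.52
position: [0.6384, -0.1119, 0.0998]
eef_rot: [-0.001, 0.992, -0.127, -0.001]
force: [-3.4, 2.3, 5.9]
opening: 0.336
```

```bash
python3 st.py; python3 avg.py
```

```text
12.52 q [-0.627  0.953  1.209  1.743 -0.972  1.179 -0.948] p [ 0.6384 -0.1119  0.0998] tx ang -14.54 tz [-8.0e-04  1.8e-03 -1.0e+00] F [-3.39  2.29  5.94] M [0.521 0.98  0.416] op 0.336
12.77 F [-3.11  2.37  5.65] Mz [0.354 0.314 0.339 0.352 0.303] 0.332
```

Averaged Mz is 0.33 N m. Taking off the 0.12 N m drag, that puts roughly 65 to 95 N under the foot, so it is snug. I'll release and withdraw.

Call:
{"method": "drive_tool", "body": {"claw": [80, 80, 80, 80, 80, 80, 80, 80], "linear": [[0, 0, 0], [0, 0, 0], [0, 0, 0], [0, 0, 0], [0, 0, 0], [0, 0, 0], [0, 0, -15], [0, 0, -40]], "turn": [[0, 0, 0], [0, 0, 0], [0, 0, 0], [0, 0, 0], [0, 0, 0], [0, 0, 0], [0, 0, 0], [0, 0, 0]]}}

```text
clock: 13.43
position: [0.6373, -0.1122, 0.1382]
eef_rot: [0.0, 0.992, -0.127, -0.002]
force: [-0.8, 1.2, 0.0]
opening: 0.689
```

Call:
{"method": "drive_tool", "body": {"claw": [80, 80, 80, 80, 80, 80, 80, 80], "linear": [[0, 0, -40], [0, 0, -80], [40, 0, -80], [80, 0, -80], [120, 0, -80], [120, 0, -80], [120, 0, -80], [120, 0, -80]], "turn": [[0, 0, 0], [0, 0, 0], [0, 0, 0], [0, 0, 0], [0, 0, 0], [0, 0, 0], [0, 0, 0], [0, 0, 0]]}}

```text
clock: 14.1
position: [0.754, -0.1438, 0.2198]
eef_rot: [0.0, 0.992, -0.128, -0.0]
force: [-0.8, -0.7, -0.5]
opening: 0.686
```

```bash
python3 st.py
python3 - <<'E'
from h import *
d=cam('side');W=cloud(d);save('s5.png',cv2.resize(d['frame'][180:330,280:440],None,fx=4,fy=4,interpolation=2))
q=W[(W[...,2]>.09)&(W[...,2]<.15)&(abs(W[...,0]-.637)<.02)&(abs(W[...,1]+.113)<.022)]
print('knob',len(q),np.percentile(q[:,2],[2,50,98]) if len(q) else '', q.mean(0))
W0=np.load('side1.npz')['W'];q=W0[(W0[...,2]>.09)&(W0[...,2]<.15)&(abs(W0[...,0]-.637)<.02)&(abs(W0[...,1]+.113)<.022)];print(np.percentile(q[:,2],[2,50,98]))
E
```

```text
14.1 q [-0.456  0.969  1.234  1.305 -0.899  1.456 -1.122] p [ 0.754  -0.1438  0.2198] tx ang -14.66 tz [-6.e-04 -8.e-04 -1.e+00] F [-0.83 -0.67 -0.47] M [ 0.061  0.184 -0.017] op 0.686
knob 241 [0.10196078 0.12231603 0.12659217] [ 0.63618042 -0.11743957  0.1184308 ]
[0.09337394 0.13321032 0.13913631]
```

View pics/s5.png

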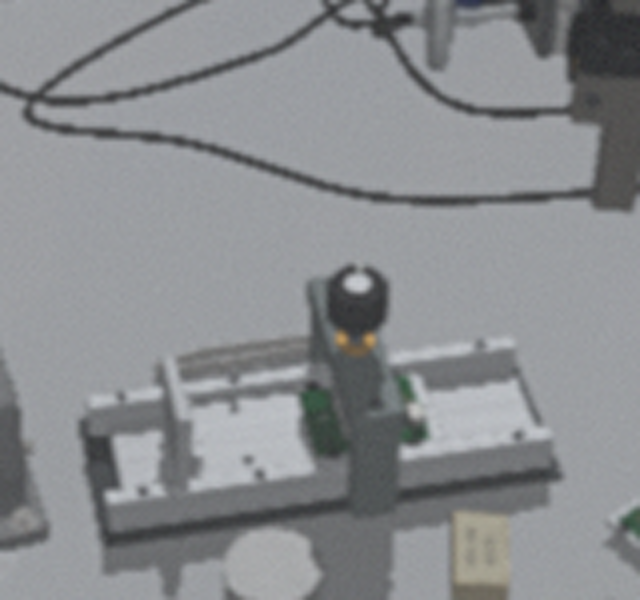

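The knob has sunk about 12.5 mm and the carrier looks flat. I'll check the heights with both cameras.

Run:
```python
from h import *
def acc(n,k=6):
    Ws=[];f=[]
    for i in range(k): d=cam(n);Ws.append(cloud(d))
    return np.nanmedian(np.array(Ws),0)
for n in('top','side'):
    W1=acc(n); W0=np.load(n+'1.npz')['W']
    for W in(W0,W1):
        near=(abs(W[...,0]-.638)<.02)&(abs(W[...,1]+.113)<.02)
        z=W[near&(W[...,2]>.095)&(W[...,2]<.15)][:,2]
        h=np.sort(z)[::-1]
        arch=W[(abs(W[...,0]-.638)<.012)&((abs(W[...,1]+.113-.045)<.01)|(abs(W[...,1]+.113+.045)<.01))][:,2]
        arch=arch[(arch>.07)&(arch<.09)]
        print(n,'knob top',np.median(h[:40]).round(4),'n',len(h),'arch',np.median(arch).round(4))
    W=W1
    p=W[(W[...,0]>.548)&(W[...,0]<.592)&(abs(W[...,1]+.115)<.02)&(W[...,2]<.05)]
    A=np.c_[p[:,0]-.57,p[:,1]+.115,np.ones(len(p))]; c=np.linalg.lstsq(A,p[:,2],rcond=None)[0]; print('plate slope x,y,z',c.round(4))
    rt=W[(W[...,0]>.5)&(W[...,0]<.60)&(abs(abs(W[...,1]+.1145)-.036)<.003)][:,2]; rt=rt[(rt>.02)&(rt<.036)]; print('rail',np.median(rt).round(4))
    l=W[(W[...,2]>.06)&(W[...,2]<.085)&(abs(W[...,0]-.54)<.015)&(abs(W[...,1]+.115)<.03)]; print('lip x',l[:,0].min(),np.median(l[:,0]),'ztop',np.percentile(l[:,2],90))
```

```text
top knob top 0.1408 n 147 arch 0.083
top knob top 0.1271 n 142 arch 0.0829
plate slope x,y,z [-0.0619 -0.0273  0.0234]
rail 0.0289
lip x 0.5359604449927025 0.5391717357717369 ztop 0.06928215958852094
side knob top 0.1381 n 257 arch 0.0804
side knob top 0.1254 n 241 arch 0.0806
plate slope x,y,z [-0.01   -0.0111  0.0212]
rail 0.0266
lip x 0.5337973173806098 0.5380179041686459 ztop 0.06658174394449584<stdin>:5: RuntimeWarning: All-NaN slice encountered
```

```bash
python3 -c "
from station import sign_off; print(sign_off())"
```

```text
the job is handed in; nothing more can be done
None
```

I pushed the carrier along the channel until its pin dropped into the hole, then turned the knob clockwise until the foot was snug. I let go, moved clear and handed in at about 15 s. No verdict was reported.

**Pin home:** The carrier slid about 25 mm with next to no force, then stopped at 6 N. The plate top near the arch fell from about 28 mm to 21 mm. The side camera shows it lying level (slope −0.01).

**Foot snug:** I turned the knob about 237°, and it sank about 13.2 mm, which matches with no slip. Torque rose from a steady 0.13 N m while turning freely to an averaged 0.33 N m. That is roughly 65–95 N under the foot, which should ease to about 40 N once released. The foot force was worked out from the torque, not measured directly.

**Checks that disagreed:**
- **Plate slope:** the top camera gave −0.06 along the channel, against −0.01 from the side. I put that down to noisy depth readings on the metal.
- **Turn to contact:** contact came at about 3.9 rad of turning instead of 4.7 rad. The knob appeared to start slightly lowered, by about 0.4 rad, which covers only about half of that difference.
- **Lip position:** it came out 102–104 mm from the screw axis, at or just below the stated 104–116 mm; the cameras are good to about 2 mm.

The reel, fuses and tweezers looked unmoved in the last close-up. I did not measure any of the bystanders again at the end.

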